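Gauge a dress-form finial and show its underside to the inspection camera

TASK

Check the dark-collared wooden finial standing in the bench caliper: slide the jaw (it carries an orange tab) gently shut on the collar until the sprung anvil opposite gives a few millimetres (not to its stop) and rest there for a moment, then slide the jaw well back again. Then lift the finial out and hold it in the air above the inspection camera, the middle of its underside at the camera's focus point and its length in line with the sight line, underside towards the lens. Finish while still holding it there, still and free of everything else, and leave the other things on the table as they stand.

Things in the scene. Friction and masses are not known exactly. Their poses are not given: they have to be found in the camera images.
- finial: turned wooden dress-form finial standing upright on the caliper's bed, 115 mm tall, about 140 g. Origin: centre of its flat underside; z: its axis, towards the top. Dark round collar 60 mm across from 0 to 16 mm; narrow neck 22 mm across from 26 to 36 mm; straight round grip 36 mm across from 52 to 98 mm; domed top. Round, so its turn about z does not matter.
- finial_top (a point): centre of the finial's top, 115 mm from its underside along its axis
- gauge: bench caliper fixed to the table: green base 80 mm (x) by 270 mm (y from -175 to +95 mm), steel bed on top 20 mm above the table. Origin on the table below the place where the finial stands (within a few mm). y: long axis, the way the jaw shuts; anvil and its green housing (up to 52 mm high, dial on top up to 60 mm) at +y, jaw at -y. Jaw and anvil faces are 36 to 40 mm wide (x) and reach 43 mm above the table.
- jaw (a joint): travel of the sliding jaw in m along the gauge's +y: 0 = fully open, grows to at most 0.070 as it shuts; it drags with about 1.5 N and stays where it is left. The jaw's face is at gauge y = -0.075 + this value. It pushes the finial along the bed to the anvil and the collar (60 mm) touches both faces at about 0.055; beyond that the anvil gives. Well back means below 0.030 (25 mm of clearance).
- jaw_tab (a point): on the orange tab that stands up from the sliding jaw, at its grasping height, 13 mm below its top. The tab is 16 mm wide across the caliper (gauge x), 26 mm along it (gauge y) and stands free from 38 to 76 mm above the table; it lies 60 mm behind the jaw's face and moves with the jaw.
- anvil (a joint): how far the sprung anvil has been pushed in along the gauge's +y, m: 0 at rest (its face at gauge y = +0.040), stop at 0.010; its spring is 1000 N/m (1 N per mm). 0.002 to 0.009 while the jaw is shut on the collar is a good gentle contact.
- camera: inspection camera fixed to the table: round dark foot 100 mm across with a short post. Origin: centre of the foot's underside; the camera leans so that it looks up and towards its own -x.
- camera_head: the camera's black head with a white ring light 60 mm across. Origin: centre of the lens's front, 95 mm above the table; z: the sight line, outwards from the lens, 30 degrees from vertical.
- focus (a point): focus point, in the air on the sight line 110 mm out from the lens; the middle of the finial's underside belongs here
- spare: pale finial with a white collar, same shape as the finial, standing on the table; not part of the job. Origin: centre of its underside.
- bottle_red: small red paint jar, 46 mm wide, 85 mm tall, at the back; not part of the job. Origin: centre of its underside.
- bottle_white: small white paint jar, 46 mm wide, 85 mm tall, at the back; not part of the job. Origin: centre of its underside.
- bottle_orange: small orange paint jar, 46 mm wide, 85 mm tall, at the back; not part of the job. Origin: centre of its underside.
- spool: blue thread spool, 38 mm wide, 50 mm tall; not part of the job. Origin: centre of its underside.
- tape: yellow round tape measure, 60 mm wide, 17 mm tall; not part of the job. Origin: centre of its underside.
- brushes: terracotta pot 76 mm wide, 80 mm tall, with brushes up to about 190 mm; not part of the job. Origin: centre of its underside.
There are look-alikes about, which are no part of the job. Of the things that look like the camera, the middle-sized one is meant. Leave any purple or yellow look-alike of the finial alone.

How it is judged:
By the outcome, as a careful person would: the job done as asked, in the order asked, and still so for the second after the job is handed in, while the arm keeps its last pose, push and grip.
It also fails if it takes over 48 s, if anything falls off the work surface, if the arm or the gripper's body presses on something with over 40 N, if the wrist force passes 120 N, or if a joint passes its speed limit or range.

ROBOT

A 6-joint arm with a two-finger parallel gripper is mounted at the origin on the work surface. World frame = base frame: x ahead of the robot, y to its left, z up, the work surface at z = 0. Lengths are in m, angles in rad, forces in N, time in s.
With the tool pointing down it reaches from about 0.4 to 0.825 m from the base axis. Payload 7 kg.
Tool frame: the origin (TCP) lies at the very end of the fingers, on their centre line; the grasp point (between the pads) lies 19 mm behind it; z points along the fingers, x is the direction in which the jaws open and shut, and the axes are right-handed (so a half turn about z gives the same grasp; the last joint's range is limited). The gripper opens to 88 mm and grips with 3 to 60 N. Pads are 19 mm wide; open, the fingers measure 130 mm over their backs; the gripper's body (78 mm by 193 mm) begins 47 mm behind the grasp point.
Start: joints at [-0.95, 0.359, 0.012, 0, -1.224, -0.288], TCP at [0.22, -0.638, 0.227] pointing down, gripper open.
Joint ranges: [-3.07, 3.07], [-1.43, 2.12], [-1.02, 1.25], [-3.03, 1.67], [-3.05, -0], [-3.03, 3.03]. Speed limits (rad/s): [2.39, 2.39, 3.01, 3.14, 3.14, 3.14].

INTERFACE

Orientations are given as [roll, pitch, yaw] about the fixed x, y, z axes, in that order (R = Rz(yaw) Ry(pitch) Rx(roll)).
In Python, from station import telemetry, grab_frame, arm, regions_of, pinpoint gives the robot as it stands. The module is installed in compiled form; this text tells all that it offers.
- The arm moves only by the shell command python3 -m inch 'ROWS' [FORCE]. ROWS is text: rows parted by semicolons, each of 7 numbers parted by spaces: the opening, from 0 (shut) to 1 (fully open), then the shift along the world's x, y, z in cm, then the turn, a rotation vector about the world's x, y, z in degrees. A call has 1 to 12 rows; each row is the pose to reach, as a shift and turn from the pose measured when the call began; what a row does not reach only later rows make up. A row lasts 1/8 s, in which the tool goes at most 62.5 mm and 10.7 degrees, less where a joint would pass 70% of its speed; a pose out of reach is approached as far as the arm can. A call with a gripper value outside its range is refused whole. The fingers move at their own pace and stop on an object; FORCE is the grip in N (left out, the last holds). Time passes only in rows, so rows that repeat a pose let the fingers close. It gives the time, the measured TCP pose, the force and the opening at its end, in the units of the state.
- telemetry.get_state(): the state, without advancing time (a new reading comes with each control period).
- grab_frame(name): name is "scene" or "top" or "wrist"; returns a dict with "pixels" (400x640x3 uint8, red, green, blue), "fx", "fy", "cx", "cy" (pixels), "R" (3x3) and "t" (3): a world point X has camera coordinates R X + t. Camera axes: x right, y down, z forward; pixel columns grow to the right and rows downward; lengths in m; the calibration is good to about 2 mm. A picture is of the moment at which its call begins. There is no depth.
- arm.job_done(): hands the job in, once; it reports no verdict.
Trained networks look in the newest picture that a camera, given by its name, has taken for a name from the list of things; names that differ only in an ending like _2 or _b are one class to them, and where a whole thing is asked for, a point or a joint stands for the part that bears it (a point fixed in the world has none). Each returns a list of dicts, best first, with "p" (0 to 1); they miss things now and then, are a little off and sometimes report something else, mostly with a low value. They report only what shows in the picture. A call takes as long as a camera call. They do not tell look-alikes from the thing itself.
- regions_of(camera, name): "pixels" (400x640 bool, what is visible of it) and "bbox" ([left, top, right, bottom] in pixels, round what is visible of it).
- pinpoint(camera, name): "location" ([column, row] in pixels: a listed point, or the origin of a listed thing).
The state is a dict: "t": time; "q": joint angles; "qd": joint speeds; "joint_efforts": joint torques, N m; "eef_pos": TCP position; "ee_rot": TCP orientation; "force": force on the tool from outside, world axes, zero at the start; "moment": the same for the moment, N m; "width": finger opening in m.
Only numpy, scipy, OpenCV 4.12 (cv2) and the standard library are available. Lean on these libraries where they do the work, as an engineer would, in place of code of your own. Each camera call takes 0.05 s, during which the arm holds its last target. There are 200 camera calls.

## Working session

There is one attempt and no reset: what is moved stays moved. The work goes in short steps, Python scripts to look and compute and a shell command to move; the robot and the scene stay as the last step left them, time stands still between calls to the robot, and variables do not carry over. Pictures are saved under pics/ and viewed, about 8 in all and at most 12, crops included, and the job is handed in when it is done.

```bash
mkdir -p pics
cat > h.py <<'E'
import numpy as np,cv2
from station import telemetry,grab_frame,arm,regions_of,pinpoint
def save(n,f): cv2.imwrite(f'pics/{n}.png',cv2.cvtColor(f['pixels'],cv2.COLOR_RGB2BGR))
def ray(f,uv):
    R=np.array(f['R']);t=np.array(f['t'])
    d=R.T@np.array([(uv[0]-f['cx'])/f['fx'],(uv[1]-f['cy'])/f['fy'],1]); return -R.T@t,d/np.linalg.norm(d)
def atz(f,uv,z):
    o,d=ray(f,uv); return o+d*(z-o[2])/d[2]
def tri(rs):
    A=sum(np.eye(3)-np.outer(d,d) for o,d in rs); b=sum((np.eye(3)-np.outer(d,d))@o for o,d in rs)
    return np.linalg.solve(A,b)
def proj(f,X):
    c=np.array(f['R'])@X+np.array(f['t']); return np.array([f['fx']*c[0]/c[2]+f['cx'],f['fy']*c[1]/c[2]+f['cy']])
E
python3 - <<'E'
from h import *
np.set_printoptions(precision=3,suppress=True)
F={c:grab_frame(c) for c in('scene','top')}
for c in F:
    save(c+'0',F[c])
    for n,z in [('finial',.02),('finial_top',.135),('gauge',0),('jaw_tab',.063),('camera',0),('camera_head',.095),('focus',.19),('spare',0)]:
        for r in pinpoint(c,n)[:5]:
            print(c,n,round(r['p'],2),np.array(r['location']),atz(F[c],r['location'],z))
s=telemetry.get_state();print(s)
E
```

```text
scene finial 0.72 [298.  261.6] [ 0.567 -0.162  0.02 ]
scene finial 0.65 [353.8 255.4] [ 0.661 -0.035  0.02 ]
scene finial 0.6 [250.1 246. ] [ 0.429 -0.221  0.02 ]
scene finial 0.37 [426.7 196.5] [0.667 0.306 0.02 ]
scene finial_top 0.87 [357.  230.6] [ 0.667 -0.04   0.135]
scene finial_top 0.76 [294.  236.6] [ 0.566 -0.171  0.135]
scene finial_top 0.55 [244.3 219. ] [ 0.426 -0.224  0.135]
scene gauge 0.77 [295.  268.5] [ 0.567 -0.174  0.   ]
scene jaw_tab 0.69 [253.2 272.6] [ 0.535 -0.291  0.063]
scene camera 0.95 [369.1 202.6] [0.544 0.171 0.   ]
scene camera 0.94 [314.3 171.9] [0.315 0.151 0.   ]
scene camera 0.61 [393.1 182.3] [0.539 0.302 0.   ]
scene camera_head 0.86 [311.1 144.3] [0.286 0.165 0.095]
scene camera_head 0.63 [375.4 178.3] [0.545 0.188 0.095]
scene camera_head 0.49 [395.4 163.3] [0.544 0.288 0.095]
scene spare 0.62 [388.  150.7] [0.421 0.421 0.   ]
top finial 0.8 [307.6 180.6] [ 0.651 -0.024  0.02 ]
top finial 0.77 [360.3 246.9] [ 0.415 -0.209  0.02 ]
top finial 0.63 [346.9 204.9] [ 0.563 -0.164  0.02 ]
top finial_top 0.74 [351.1 198.9] [ 0.568 -0.169  0.135]
top 
[... 540 characters left out ...]
0.75 [251. 203.] [0.56  0.165 0.095]
top camera_head 0.46 [212.  207.7] [0.544 0.296 0.095]
top focus 0.66 [207.9 219.3] [0.495 0.283 0.19 ]
top focus 0.61 [298.  150.8] [0.716 0.004 0.19 ]
top focus 0.5 [244.4 221.3] [0.489 0.169 0.19 ]
top spare 0.6 [187.2 243.8] [0.427 0.403 0.   ]
{'t': 0.9, 'q': array([-0.95 ,  0.359,  0.012,  0.   , -1.224, -0.288]), 'qd': array([-0.001,  0.   ,  0.001,  0.001, -0.   , -0.001]), 'joint_efforts': array([ -0.   , -58.236,  29.33 ,   7.002,   0.012,  -0.   ]), 'eef_pos': array([ 0.221, -0.638,  0.227]), 'ee_rot': array([3.142, 0.   , 1.904]), 'force': array([-0.776, -0.   , -0.081]), 'moment': array([-0.013, -0.024,  0.002]), 'width': 0.08783532902826592}
```

View pics/scene0.png

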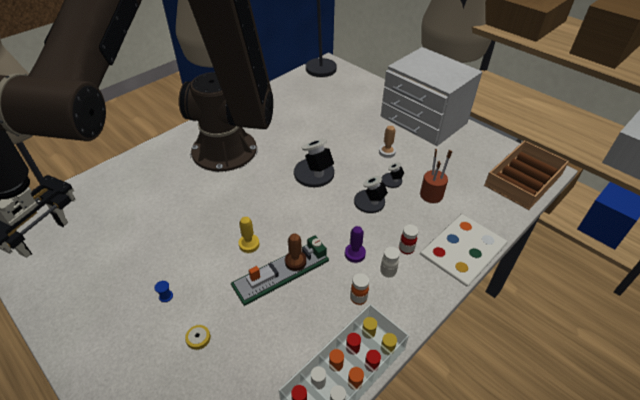

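View pics/top0.png

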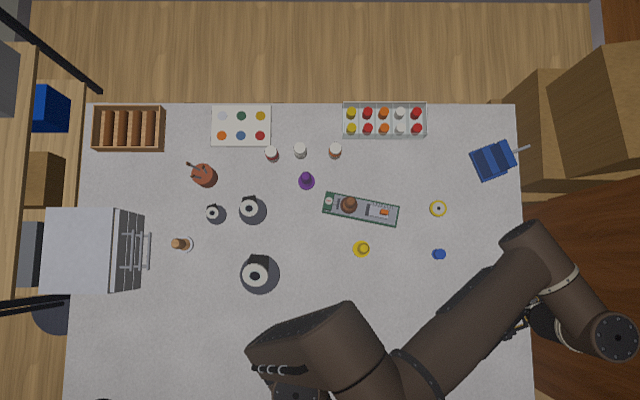

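Candidates for the finial in the scene view:
- brown, dark collar, in the gauge (298,262): **chosen**
- purple (355,255)
- yellow (249,246)
- pale spare (388,150)

Candidates for the camera:
- large (314,172)
- middle (369,203): **chosen**
- small (393,182)

I'll check both choices in one crop.

Run:
```python
import cv2
i=cv2.imread('pics/scene0.png')[130:310,225:425]
cv2.imwrite('pics/crop1.png',cv2.resize(i,None,fx=3.3,fy=3.3,interpolation=cv2.INTER_CUBIC))
from h import *
np.set_printoptions(precision=3,suppress=True)
f=grab_frame('top')
for r in regions_of('top','camera'):
    b=np.array(r['bbox'],float);print(round(r['p'],2),b,atz(f,b[:2],0),atz(f,b[2:],0))
f=grab_frame('scene')
for r in regions_of('scene','camera'): print(round(r['p'],2),r['bbox'])
```

```text
0.86 [240.4 196.8 268.4 226.1] [0.595 0.219 0.   ] [0.49  0.116 0.   ]
0.75 [241.4 254.9 280.4 293. ] [0.388 0.21  0.   ] [0.256 0.07  0.   ]
0.7 [205.4 202.7 226.2 223.8] [0.574 0.344 0.   ] [0.498 0.267 0.   ]
0.65 [340.2 196.2 356.5 212. ] [ 0.598 -0.141  0.   ] [ 0.54  -0.199  0.   ]
0.9 [381.0, 162.6, 401.3, 186.3]
0.84 [354.3, 176.7, 388.4, 212.8]
0.69 [294.0, 137.4, 331.5, 187.9]
```

View pics/crop1.png

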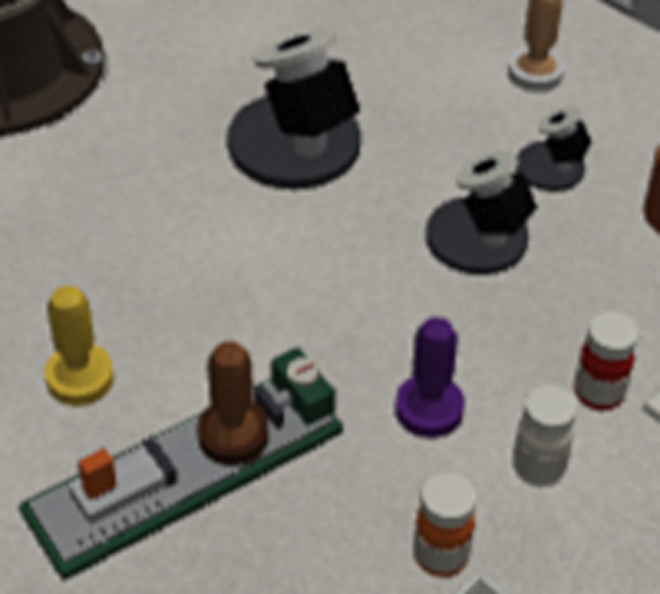

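```bash
python3 -m inch '1 4 5 3 0 0 10; 1 8 10 6 0 0 20; 1 12 15 9 0 0 30; 1 16 20 9 0 0 40; 1 20 25 9 0 0 50; 1 24 30 9 0 0 55; 1 28 35 9 0 0 55; 1 28 36 9 0 0 55; 1 28 36 9 0 0 55'
python3 - <<'E'
from h import *
f=grab_frame('wrist'); save('w1',f)
np.set_printoptions(precision=3,suppress=True)
for n,z in [('finial',.02),('finial_top',.135),('gauge',0),('jaw_tab',.063)]:
    for r in pinpoint('wrist',n)[:4]: print(n,round(r['p'],2),np.array(r['location']),atz(f,r['location'],z))
s=telemetry.get_state();print(s['t'],s['q'],s['eef_pos'],s['ee_rot'])
E
```

```text
t: 2.22
eef_pos: [0.5018, -0.2758, 0.3165]
ee_rot: [3.141, 0.0, 2.867]
force: [0.8, -0.3, 0.1]
width: 0.0877
finial 0.73 [302.3 245.6] [ 0.561 -0.172  0.02 ]
finial 0.7 [392.7 188.6] [ 0.411 -0.221  0.02 ]
finial_top 0.91 [296.6 284.8] [ 0.562 -0.17   0.135]
finial_top 0.69 [410.4 213.1] [ 0.417 -0.219  0.135]
gauge 0.75 [304.6 236.7] [ 0.557 -0.178  0.   ]
jaw_tab 0.72 [294.1 172.1] [ 0.535 -0.288  0.063]
2.475 [-0.167  0.144 -0.072  0.    -1.354 -0.112] [ 0.5   -0.279  0.317] [-3.142  0.     2.862]
```

View pics/w1.png

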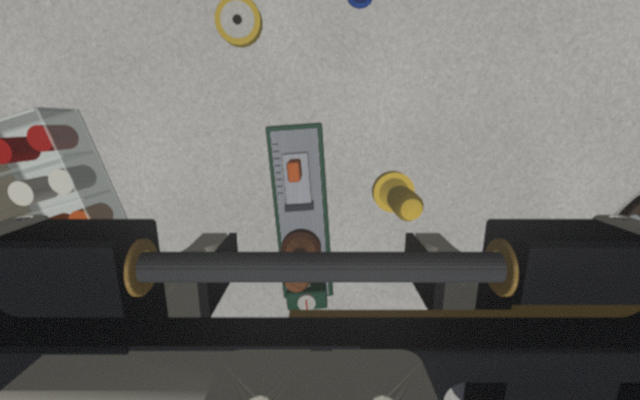

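The wrist view shows the tab at (294,170), the finial in the gauge at (300,250) and yellow at (400,195). The crop confirms both choices: the dark-collared brown finial in the gauge, and the middle camera, whose foot measures about 100 mm. Next I'll refine the gauge's yaw and the tab position.

Run:
```python
from h import *
np.set_printoptions(precision=4,suppress=True)
f=grab_frame('wrist'); P=f['pixels'].astype(int)
# green base edges and orange tab
hsv=cv2.cvtColor(f['pixels'],cv2.COLOR_RGB2HSV)
g=(hsv[...,0]>60)&(hsv[...,0]<95)&(hsv[...,1]>70); g[:,:250]=0;g[:,345:]=0;g[:115]=0;g[300:]=0
L=[];R=[]
for v in range(135,225,3):
    u=np.where(g[v])[0]
    if len(u)>1: L.append(atz(f,(u[0]-.5,v),.017)[:2]);R.append(atz(f,(u[-1]+.5,v),.017)[:2])
for n,E in(('L',L),('R',R)):
    vx,vy,x,y=cv2.fitLine(np.array(E,np.float32),cv2.DIST_HUBER,0,.01,.01).ravel(); print(n,vx,vy,x,y,np.degrees(np.arctan2(vy,vx)))
o=(hsv[...,0]<14)&(hsv[...,1]>170)&(hsv[...,2]>90); o[:,:260]=0;o[:,330:]=0;o[:140]=0;o[195:]=0
v,u=np.where(o);print('tab px',u.min(),u.max(),v.min(),v.max(),len(u), P[170,294])
r=cv2.minAreaRect(np.c_[u,v].astype(np.float32));print(r,[atz(f,p,.076) for p in cv2.boxPoints(r)])
T=[]
for c in('scene','top','wrist'):
    ff=grab_frame(c)
    for r in pinpoint(c,'jaw_tab')[:1]: T.append(ray(ff,r['location'])); print(c,r['p'],atz(ff,r['location'],.063))
print('tri tab',tri(T))
R=np.array(f['R']);print('campos',-R.T@f['t'],R[2],f['fx'])
```

```text
Traceback (most recent call last):
cv2.error: OpenCV(4.12.0) /io/opencv/modules/imgproc/src/linefit.cpp:618: error: (-215:Assertion failed) npoints2 >= 0 || npoints3 >= 0 in function 'fitLine'
```

Run:
```python
from h import *
np.set_printoptions(precision=4,suppress=True)
f=grab_frame('wrist'); P=f['pixels'].astype(int)
print(P[170,[262,268,270,272,274,276]].tolist(),P[170,[322,324,326,328,330]].tolist(),P[170,294])
g=(P[...,1]-P[...,0]>12); g[:,:250]=0;g[:,345:]=0
L=[];R=[]
for v in range(132,228,3):
    u=np.where(g[v])[0]
    if len(u)>1: L.append(atz(f,(u[0]-.5,v),.017)[:2]);R.append(atz(f,(u[-1]+.5,v),.017)[:2])
print(len(L))
for n,E in(('L',L),('R',R)):
    if len(E)>4:
        vx,vy,x,y=cv2.fitLine(np.array(E,np.float32),cv2.DIST_HUBER,0,.01,.01).ravel(); print(n,vx,vy,x,y,np.degrees(np.arctan2(vy,vx)))
o=(P[...,0]-P[...,2]>70); o[:,:275]=0;o[:,315:]=0;o[:145]=0;o[195:]=0
v,u=np.where(o);print('tab px',u.min(),u.max(),v.min(),v.max(),len(u))
r=cv2.minAreaRect(np.c_[u,v].astype(np.float32));print(r,[atz(f,p,.076) for p in cv2.boxPoints(r)])
T=[]
for c in('scene','top','wrist'):
    ff=grab_frame(c)
    for r in pinpoint(c,'jaw_tab')[:1]: T.append(ray(ff,r['location'])); print(c,r['p'],atz(ff,r['location'],.063))
print('tri tab',tri(T))
R=np.array(f['R']);print('campos',-R.T@f['t'],R[2],f['fx'])
```

```text
[[158, 156, 153], [143, 144, 139], [72, 91, 80], [81, 95, 88], [128, 129, 135], [131, 132, 137]] [[63, 87, 74], [132, 134, 129], [163, 162, 160], [159, 160, 156], [158, 157, 153]] [164  99  67]
32
L 0.20446682 0.9788735 0.572387 -0.29543054 78.201706
R 0.2036219 0.9790496 0.500995 -0.26389748 78.25116
tab px 287 298 166 184 196
((292.5792541503906, 174.7134246826172), (18.331636428833008, 10.711859703063965), 83.6598129272461) [array([ 0.5389, -0.3024,  0.076 ]), array([ 0.5257, -0.3001,  0.076 ]), array([ 0.53  , -0.2774,  0.076 ]), array([ 0.5434, -0.2797,  0.076 ])]
scene 0.67 [ 0.5325 -0.2805  0.063 ]
top 0.61 [ 0.5371 -0.2761  0.063 ]
tri tab [ 0.5351 -0.2785  0.064 ]
campos [ 0.4831 -0.3415  0.4742] [ 0.0674  0.2347 -0.9697] 321.1495412168364
```

```bash
python3 -m inch '0.7 2 -0.6 -4 0 0 4; 0.7 3.45 -1.1 -8 0 0 4; 0.7 3.45 -1.1 -13 0 0 4; 0.7 3.45 -1.1 -17 0 0 4; 0.7 3.45 -1.1 -17 0 0 4; 0.7 3.45 -1.1 -17 0 0 4'
python3 - <<'E'
from h import *
np.set_printoptions(precision=4,suppress=True)
f=grab_frame('wrist'); save('w2',f); P=f['pixels'].astype(int)
for r in pinpoint('wrist','jaw_tab')[:2]: print(r['p'],r['location'],atz(f,r['location'],.063))
for r in regions_of('wrist','jaw_tab')[:2]:print(r['p'],r['bbox'])
s=telemetry.get_state();print(s['t'],s['q'],s['eef_pos'],s['ee_rot'],s['force'])
print('expected tip px',proj(f,s['eef_pos']))
E
```

```text
t: 3.62
eef_pos: [0.5359, -0.2897, 0.1483]
ee_rot: [-3.141, 0.002, 2.933]
force: [1.1, -0.6, 0.5]
width: 0.0611
0.7 [323.8, 207.5] [ 0.5347 -0.2897  0.063 ]
0.88 [302.1, 176.6, 343.3, 252.4]
0.46 [241.7, 0.3, 265.7, 1.7]
3.775 [-0.1747  0.3096 -0.2473  0.0004 -1.0104 -0.0339] [ 0.536  -0.2895  0.1488] [-3.1414  0.0035  2.9331] [-0.1166 -0.3588  0.8047]
expected tip px [322.7148 250.4582]
```

View pics/w2.png

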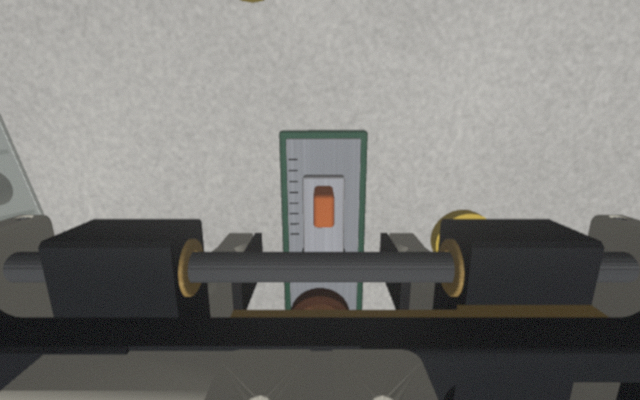

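Tab at (324,206) sits centred between the fingers, and the measured position agrees with the TCP to about 1 mm. Next: descend and grip.

```bash
python3 - <<'E'
from h import *
f=grab_frame('wrist')
y=np.array([.2045,.979]);b=[atz(f,(324,131.5),z)[:2]@y for z in(.02,)]
print('back y',b,'tab y',np.array([.5347,-.2897])@y,'jaw est',np.array([.5347,-.2897])@y-b[0]-.040)
E
python3 -m inch '0.7 -0.1 0 -4 0 0 0; 0.7 -0.1 0 -8 0 0 0; 0.7 -0.1 0 -9.8 0 0 0; 0.7 -0.1 0 -9.8 0 0 0; 0 -0.1 0 -9.8 0 0 0; 0 -0.1 0 -9.8 0 0 0; 0 -0.1 0 -9.8 0 0 0; 0 -0.1 0 -9.8 0 0 0' 30
```

```text
back y [np.float64(-0.23098572814244717)] tab y -0.17427015 jaw est 0.016715578142447153
t: 4.82
eef_pos: [0.535, -0.2895, 0.051]
ee_rot: [-3.141, 0.004, 2.933]
force: [-0.3, -0.5, 0.5]
width: 0.0264
```

```bash
python3 -m inch '0 0 0 0 0 0 0; 0 0 0 0 0 0 0; 0 0 0 0 0 0 0'; python3 -m inch '0 0.1 0.49 0 0 0 0; 0 0.2 0.98 0 0 0 0; 0 0.31 1.47 0 0 0 0;0 0.41 1.96 0 0 0 0;0 0.51 2.45 0 0 0 0;0 0.61 2.94 0 0 0 0; 0 0.61 2.94 0 0 0 0'
```

```text
t: 5.2
eef_pos: [0.5342, -0.2893, 0.051]
ee_rot: [-3.141, 0.002, 2.933]
force: [-4.2, 2.8, 5.1]
width: 0.0159
t: 6.08
eef_pos: [0.5405, -0.2592, 0.051]
ee_rot: [3.141, 0.002, 2.934]
force: [-2.9, 1.8, 3.6]
width: 0.0156
```

```bash
python3 -m inch '0 0.05 0.25 0 0 0 0; 0 0.1 0.49 0 0 0 0; 0 0.1 0.49 0 0 0 0'; python3 -m inch '0 0.04 0.2 0 0 0 0; 0 0.04 0.2 0 0 0 0';python3 -m inch '0 0.04 0.2 0 0 0 0; 0 0.04 0.2 0 0 0 0'
python3 - <<'E'
from h import *
f=grab_frame('top');save('t3',f);f=grab_frame('scene');save('s3',f)
i=f['pixels'][215:305,225:345,::-1]; cv2.imwrite('pics/s3c.png',cv2.resize(i,None,fx=6,fy=6,interpolation=cv2.INTER_CUBIC))
for _ in range(4): grab_frame('wrist'); s=telemetry.get_state(); print(s['force'],s['force'][:2]@[.2045,.979],s['eef_pos'])
E
```

```text
t: 6.45
eef_pos: [0.5415, -0.2542, 0.051]
ee_rot: [3.141, 0.003, 2.934]
force: [-2.3, -0.4, 3.7]
width: 0.0162
t: 6.7
eef_pos: [0.542, -0.2522, 0.051]
ee_rot: [3.141, 0.003, 2.933]
force: [-3.1, -1.3, 2.3]
width: 0.0161
t: 6.95
eef_pos: [0.5423, -0.2503, 0.051]
ee_rot: [3.141, 0.003, 2.934]
force: [-3.3, -3.5, 3.5]
width: 0.0158
[-3.09277561 -4.03547579  2.58056875] -4.5832034118195555 [ 0.54234482 -0.25031262  0.05101761]
[-3.9090275  -3.60823169  3.11426291] -4.331854949390258 [ 0.54235225 -0.25028676  0.05100311]
[-2.50721921 -4.15929931  3.2245423 ] -4.584680348687659 [ 0.54233727 -0.25029571  0.05100952]
[-3.04054927 -3.67527616  3.08904562] -4.219887682314156 [ 0.54233866 -0.25028446  0.05101449]
```

View pics/s3c.png

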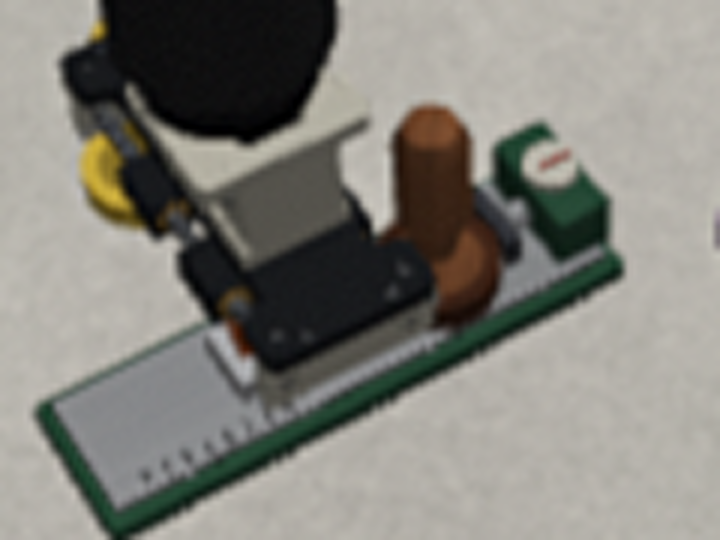

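The gauge's collar is visibly touching the jaw at left and the anvil at right (430–520, 260). Force now rises about 1 N per mm, which matches the anvil's spring. One more 2 mm step, a rest, then back.

```bash
python3 -m inch '0 0.04 0.2 0 0 0 0; 0 0.04 0.2 0 0 0 0;0 0.04 0.2 0 0 0 0'
python3 - <<'E'
from h import *
for _ in range(4): grab_frame('wrist'); s=telemetry.get_state(); print(s['force'],s['force'][:2]@[.2045,.979],s['eef_pos'])
f=grab_frame('scene');save('s4',f)
E
python3 -m inch '0 0 0 0 0 0 0; 0 0 0 0 0 0 0; 0 0 0 0 0 0 0; 0 0 0 0 0 0 0; 0 0 0 0 0 0 0; 0 0 0 0 0 0 0; 0 0 0 0 0 0 0;0 0 0 0 0 0 0'
```

```text
t: 7.62
eef_pos: [0.5427, -0.2485, 0.051]
ee_rot: [3.142, 0.003, 2.933]
force: [-3.5, -4.7, 2.3]
width: 0.0161
[-3.04170797 -4.57864207  2.75784218] -5.104519864504593 [ 0.54269637 -0.24851152  0.05101613]
[-2.2744447  -5.11652034  2.47889841] -5.474197350609554 [ 0.54273212 -0.24852966  0.05103243]
[-2.8023897  -5.24552059  2.43025026] -5.708453346031351 [ 0.54271317 -0.24851763  0.05103445]
[-2.99556231 -5.49126754  3.00983954] -5.988543417276602 [ 0.54274253 -0.24850537  0.05102308]
t: 8.88
eef_pos: [0.5427, -0.2485, 0.051]
ee_rot: [3.142, 0.003, 2.933]
force: [-3.2, -3.5, 2.7]
width: 0.0155
```

Run:
```python
from h import *
a=[]
for _ in range(8): f=grab_frame('scene'); s=telemetry.get_state(); a.append(s['force'][:2]@[.2045,.979])
print(np.round(a,2),np.mean(a),s['eef_pos'],s['width'])
# image comparison: initial vs closed, anvil/dial/collar area
a=cv2.imread('pics/scene0.png')[215:285,275:345];b=cv2.imread('pics/s3.png')[215:285,275:345];c=f['pixels'][215:285,275:345,::-1]
z=lambda i:cv2.resize(i,None,fx=3.7,fy=5,interpolation=cv2.INTER_CUBIC)
cv2.imwrite('pics/cmp.png',np.hstack([z(a),z(b),z(c)]))
```

```text
[-4.84 -4.8  -4.94 -3.77 -4.74 -4.73 -3.59 -4.1 ] -4.439365193721121 [ 0.54272055 -0.24851656  0.05103363] 0.015808595051377147
```

View pics/cmp.png

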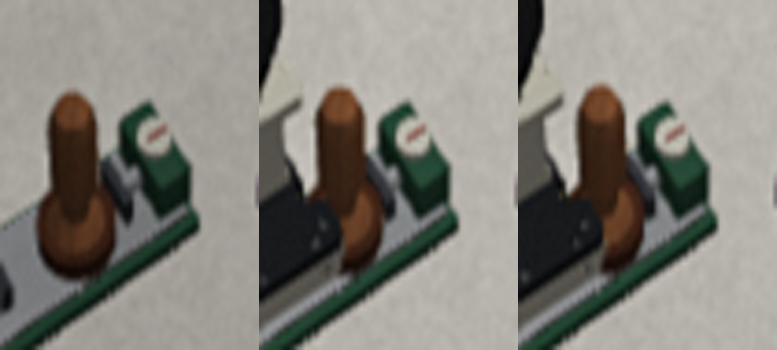

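Run:
```python
from h import *
np.set_printoptions(precision=2,suppress=True)
f=grab_frame('scene');save('s5',f)
p=np.array([.563,-.168,.1]);yv=np.array([.2045,.979,0])
for z,nm in((.12,'top'),(.035,'anvil')):
    p[2]=z; J=(proj(f,p+yv*.01)-proj(f,p))/10; print(nm,'px per mm',J, proj(f,p+yv*.045))
I=[cv2.imread(f'pics/{n}.png').astype(np.float32) for n in('scene0','s3','s4','s5')]
up=lambda i:cv2.resize(i,None,fx=8,fy=8,interpolation=cv2.INTER_CUBIC)
def match(a,b,x0,y0,x1,y1,m=5):
    T=up(a)[y0*8:y1*8,x0*8:x1*8];S=up(b)[(y0-m)*8:(y1+m)*8,(x0-m)*8:(x1+m)*8]
    r=cv2.matchTemplate(S,T,cv2.TM_CCOEFF_NORMED);_,v,_,l=cv2.minMaxLoc(r);return np.array(l)/8-m,round(v,3)
for k in(1,2,3): print(k,'finial',match(I[0],I[k],286,232,304,250),'anvil',match(I[0],I[k],303,244,311,260,3),'housing',match(I[0],I[k],311,238,328,262,3))
```

```text
top px per mm [ 0.33 -0.16] [308.75 231.99]
anvil px per mm [ 0.31 -0.16] [309.06 251.87]
1 finial (array([ 2.25, -1.  ]), 0.991) anvil (array([ 0.5 , -0.38]), 0.902) housing (array([0., 0.]), 0.993)
2 finial (array([ 2.75, -1.38]), 0.992) anvil (array([ 0.88, -0.5 ]), 0.832) housing (array([0.12, 0.  ]), 0.987)
3 finial (array([ 2.75, -1.38]), 0.992) anvil (array([ 0.88, -0.5 ]), 0.832) housing (array([0.12, 0.  ]), 0.987)
```

```bash
python3 -m inch '0 0.03 0.15 0 0 0 0; 0 0.03 0.15 0 0 0 0;0 0.03 0.15 0 0 0 0;0 0.03 0.15 0 0 0 0;0 0.03 0.15 0 0 0 0;0 0.03 0.15 0 0 0 0;0 0.03 0.15 0 0 0 0;0 0.03 0.15 0 0 0 0'
python3 - <<'E'
from h import *
a=[]
for _ in range(8): f=grab_frame('scene'); s=telemetry.get_state(); a.append(s['force'][:2]@[.2045,.979])
save('s6',f);print(np.mean(a),s['eef_pos'])
E
python3 -m inch '0 -0.04 -0.2 0 0 0 0;0 -0.12 -0.6 0 0 0 0;0 -0.25 -1.2 0 0 0 0; 0 -0.37 -1.8 0 0 0 0; 0 -0.5 -2.4 0 0 0 0; 0 -0.62 -3 0 0 0 0;0 -0.74 -3.6 0 0 0 0; 0 -0.86 -4.2 0 0 0 0; 0 -0.92 -4.5 0 0 0 0; 0 -0.92 -4.5 0 0 0 0;0.7 -0.92 -4.5 0 0 0 0; 0.7 -0.92 -4.5 0 0 0 0'
python3 -m inch '0.7 0 0 0 0 0 0; 0.7 0 0 0 0 0 0;0.7 0 2 0 0 0; 0.7 0 0 6 0 0 0' || true
```

```text
t: 10.32
eef_pos: [0.5429, -0.2474, 0.051]
ee_rot: [-3.141, 0.003, 2.933]
force: [-2.8, -5.9, 2.1]
width: 0.016
-6.280377173221761 [ 0.5429307  -0.24734821  0.05103663]
t: 12.22
eef_pos: [0.5345, -0.2923, 0.051]
ee_rot: [-3.141, 0.004, 2.934]
force: [1.3, -0.6, 0.2]
width: 0.0303invalid input at $[2]: expected 7 numbers
```

```bash
python3 -m inch '0.7 0 0 0 0 0 0; 0.7 0 0 3 0 0 0; 0.7 0 0 8 0 0 0; 0.7 0.5 -2 14 0 0 0; 1 1 -4 20 0 0 0; 1 1.5 -6 26 0 0 0; 1 1.5 -6 26 0 0 0; 1 1.5 -6 26 0 0 0'
python3 - <<'E'
from h import *
np.set_printoptions(precision=4,suppress=True)
F={c:grab_frame(c) for c in('wrist','scene','top')}
for n,z in [('finial',.02),('finial_top',.135),('jaw_tab',.063)]:
    rs=[]
    for c in F:
        for r in pinpoint(c,n)[:4]:
            X=atz(F[c],r['location'],z)
            if np.linalg.norm(X[:2]-([.565,-.163] if 'f' in n else [.533,-.29]))<.03: rs.append(ray(F[c],r['location']));print(n,c,round(r['p'],2),r['location'],X);break
    if len(rs)>1: print(' tri',tri(rs))
save('w6',F['wrist']);save('s7',F['scene'])
for n in('camera','camera_head','focus'):
    for r in pinpoint('wrist',n)[:3]: print(n,r)
I=[cv2.imread(f'pics/{k}.png').astype(np.float32) for k in('scene0','s6','s7')]
up=lambda i:cv2.resize(i,None,fx=8,fy=8,interpolation=cv2.INTER_CUBIC)
def match(a,b,x0,y0,x1,y1,m=5):
    T=up(a)[y0*8:y1*8,x0*8:x1*8];S=up(b)[(y0-m)*8:(y1+m)*8,(x0-m)*8:(x1+m)*8]
    r=cv2.matchTemplate(S,T,cv2.TM_CCOEFF_NORMED);_,v,_,l=cv2.minMaxLoc(r);return np.array(l)/8-m,round(v,3)
for k in(1,2): print(k,'finial',match(I[0],I[k],286,232,304,250),'anvil',match(I[0],I[k],303,244,311,260,3))
E
```

```text
t: 13.22
eef_pos: [0.5495, -0.3522, 0.3107]
ee_rot: [3.141, 0.004, 2.933]
force: [0.2, -0.5, -0.9]
width: 0.0871
finial wrist 0.7 [341.2, 291.2] [ 0.56   -0.1616  0.02  ]
finial scene 0.89 [299.3, 259.8] [ 0.5645 -0.1548  0.02  ]
 tri [ 0.5603 -0.1532  0.0108]
finial_top scene 0.97 [296.5, 237.7] [ 0.5732 -0.169   0.135 ]
jaw_tab wrist 0.64 [341.7, 217.8] [ 0.5365 -0.2909  0.063 ]
jaw_tab scene 0.92 [255.0, 274.5] [ 0.5426 -0.2911  0.063 ]
jaw_tab top 0.55 [384.2, 210.7] [ 0.5378 -0.2889  0.063 ]
 tri [ 0.5378 -0.2892  0.0567]
1 finial (array([ 3.125, -1.5  ]), 0.991) anvil (array([ 1.   , -0.625]), 0.774)
2 finial (array([ 1.625, -0.75 ]), 0.992) anvil (array([0.25, 0.  ]), 0.946)
```

View pics/w6.png

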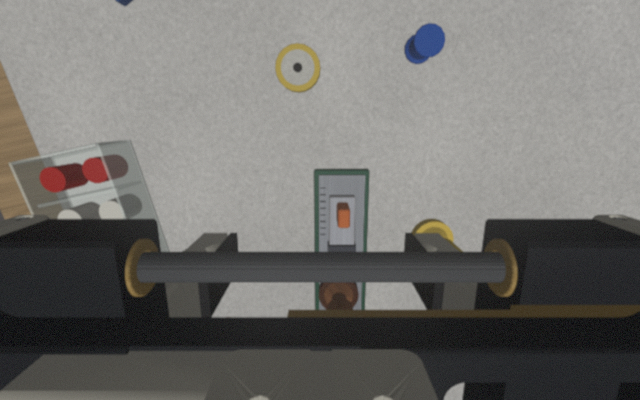

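Finial shifted 9.3 mm when shut and sprang back to 4.9 mm, so the anvil gave about 4.4 mm. The jaw is now back at roughly 0.012. In the wrist picture the finial is at (338,294), free of the jaw, and the tab is at (343,217). Before grasping, I'll look at the inspection camera from close by and test the reach of the final tilt.

```bash
python3 -m inch '1 -0.5 6 2 0 0 0; 1 -1 12 3 0 0 0; 1 -2 18 3 0 0 0; 1 -3 24 3 0 0 0; 1 -4 30 3 0 0 0; 1 -4 36 3 0 0 0; 1 -4 42 3 0 0 0; 1 -4 48 3 0 0 0; 1 -4 54 3 0 0 0;1 -4 56 3 0 0 0;1 -4 56 3 0 0 0;1 -4 56 3 0 0 0'
python3 - <<'E'
from h import *
np.set_printoptions(precision=4,suppress=True)
s=telemetry.get_state();print(s['t'],s['q'],s['eef_pos'],s['ee_rot'])
F={c:grab_frame(c) for c in('wrist','scene','top')}
for n,z in [('camera',0),('camera_head',.095),('focus',.19)]:
    rs=[]
    for c in F:
        for r in pinpoint(c,n)[:4]:
            X=atz(F[c],r['location'],z); print(n,c,round(r['p'],2),r['location'],X)
save('w7',F['wrist'])
E
```

```text
t: 15.48
eef_pos: [0.5095, 0.2068, 0.3411]
ee_rot: [-3.141, 0.004, 2.933]
force: [-0.9, 0.2, -1.1]
width: 0.0876
15.475 [ 0.7444  0.0953 -0.0763  0.0035 -1.3971 -0.9534] [0.5095 0.2068 0.3411] [-3.1413  0.004   2.9332]
camera wrist 0.95 [322.4, 220.8] [0.528  0.2952 0.    ]
camera wrist 0.58 [437.7, 93.4] [0.3213 0.1382 0.    ]
camera wrist 0.55 [296.5, 144.2] [0.5415 0.167  0.    ]
camera scene 0.97 [392.0, 181.0] [0.5322 0.3041 0.    ]
camera scene 0.61 [316.5, 170.8] [0.3165 0.1602 0.    ]
camera scene 0.6 [370.1, 203.3] [0.5486 0.1713 0.    ]
camera scene 0.3 [360.5, 298.5] [ 0.7605 -0.1173  0.    ]
camera top 0.8 [250.8, 213.2] [0.5358 0.1799 0.    ]
camera top 0.59 [258.1, 275.8] [0.3148 0.1491 0.    ]
camera top 0.55 [216.0, 215.5] [0.5274 0.3041 0.    ]
camera_head wrist 0.83 [319.9, 239.0] [0.5305 0.2904 0.095 ]
camera_head wrist 0.65 [289.6, 147.9] [0.5423 0.1651 0.095 ]
camera_head wrist 0.65 [297.2, 142.8] [0.5317 0.1609 0.095 ]
camera_head wrist 0.61 [479.4, 86.2] [0.3054 0.1414 0.095 ]
camera_head scene 0.75 [374.4, 179.9] [0.5473 0.1803 0.095 ]
camera_head scene 0.66 [311.9, 142.5] [0.2805 0.174  0.095 ]
camera_head scene 0.53 [395.4, 163.0] [0.5431 0.289  0.095 ]
camera_head scene 0.36 [357.9, 297.1] [ 0.7886 -0.1693  0.095 ]
camera_head top 0.61 [254.6, 274.5] [0.3223 0.1477 0.095 ]
focus top 0.83 [246.8, 219.4] [0.4951 0.162  0.19  ]
focus top 0.56 [383.0, 212.0] [ 0.5187 -0.2647  0.19  ]
```

View pics/w7.png

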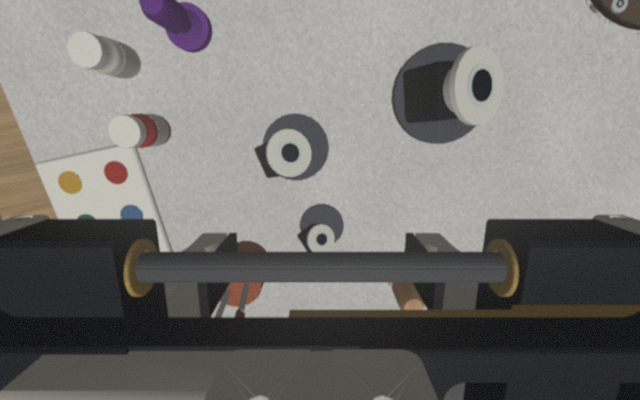

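The wrist view shows the middle camera's ring light at (290,153) and its foot centre at about (296,147), with its head box to the lower left of the ring. The small one is at (321,238) and the large one at (480,85). Next I'll test the final tilt empty-handed and look along the sight line.

```bash
python3 -m inch '1 -1 -1 -2 0 -8 0; 1 -2 -2 -4 0 -16 0; 1 -3 -3 -6 0 -24 0; 1 -4.2 -3.7 -8 0 -30 0; 1 -4.2 -3.7 -10 0 -30 0; 1 -4.2 -3.7 -10 0 -30 0; 1 -4.2 -3.7 -10 0 -30 0'
cat > ring.py <<'E'
from h import *
from scipy.optimize import minimize
np.set_printoptions(precision=4,suppress=True)
def sight(phi,th=np.radians(30)): return np.array([np.sin(th)*np.cos(phi),np.sin(th)*np.sin(phi),np.cos(th)])
def ringpts(c,s,r,n=72):
    a=np.cross(s,[0,1,0]);a/=np.linalg.norm(a);b=np.cross(s,a);t=np.linspace(0,2*np.pi,n,endpoint=False)
    return c+r*(np.cos(t)[:,None]*a+np.sin(t)[:,None]*b)
E
python3 - <<'E'
from ring import *
s=telemetry.get_state();print(s['t'],s['q'],s['eef_pos'],s['ee_rot'])
f=grab_frame('wrist');save('w8',f)
import pickle;pickle.dump(f,open('w8.pkl','wb'))
for n in('camera','camera_head'):
    for r in pinpoint('wrist',n)[:3]: print(n,r,atz(f,r['location'],0 if n=='camera' else .095))
R=np.array(f['R']);print(-R.T@f['t'],R[2])
E
```

```text
t: 16.95
eef_pos: [0.4684, 0.1714, 0.2425]
ee_rot: [3.021, 0.516, 2.901]
force: [0.9, -0.2, 0.4]
width: 0.0876
16.95 [ 0.9967 -0.2277 -0.9677  0.7514 -0.669  -1.7696] [0.4684 0.1714 0.2425] [3.0212 0.5157 2.9007]
camera {'location': [367.4, 163.4], 'p': 0.68} [0.5408 0.1687 0.    ]
camera {'location': [594.9, 103.7], 'p': 0.59} [0.321 0.142 0.   ]
camera {'location': [390.1, 259.1], 'p': 0.55} [0.5328 0.3008 0.    ]
camera_head {'location': [371.7, 286.0], 'p': 0.82} [0.519  0.2842 0.095 ]
camera_head {'location': [324.4, 184.8], 'p': 0.59} [0.5504 0.1695 0.095 ]
[0.3781 0.1076 0.3717] [ 0.5328  0.2383 -0.812 ]
```

View pics/w8.png

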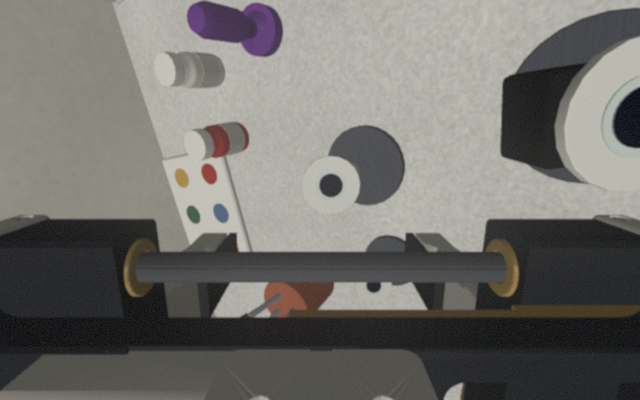

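```bash
cat > fit.py <<'E'
from ring import *
import pickle
from scipy.spatial.transform import Rotation as Ro
f8=pickle.load(open('w8.pkl','rb'))
def T(p,e): M=np.eye(4);M[:3,:3]=Ro.from_euler('xyz',e).as_matrix();M[:3,3]=p;return M
E8=np.eye(4);E8[:3,:3]=f8['R'];E8[:3,3]=f8['t']
X=E8@T([.4684,.1714,.2425],[3.0212,.5157,2.9007])   # tool->cam
E7=X@np.linalg.inv(T([.5095,.2068,.3411],[-3.1413,.004,2.9332]))
f7=dict(f8,R=E7[:3,:3],t=E7[:3,3],pixels=cv2.cvtColor(cv2.imread('pics/w7.png'),cv2.COLOR_BGR2RGB))
obs=[]
for f,(x0,y0,x1,y1) in((f8,(295,148,367,220)),(f7,(260,122,322,185))):
    p=f['pixels'][y0:y1,x0:x1].astype(float); g=p.mean(2)
    k=4; G=cv2.resize(g,None,fx=k,fy=k,interpolation=cv2.INTER_LINEAR)
    hsv=None
    obs.append((f,G,x0,y0,k)); print(np.percentile(g,[2,20,50,80,98]), g[g.shape[0]//2, ::6].round())
E
python3 fit.py
```

```text
[ 56.6667  85.     174.3333 183.3333 186.6667] [174. 168. 183. 185. 123.  56.  59.  58. 164. 184. 183.  86.]
[ 53.6667  81.     146.8333 174.6667 178.    ] [ 58. 123. 176. 171.  56.  57.  54. 174. 174.  79.  82.]
```

```bash
cat >> fit.py <<'E'
H=[]
for (f,G,x0,y0,k),thr,c in zip(obs,(178,168),((330,185),(290,153))):
    m=(cv2.GaussianBlur(G,(0,0),3)>thr).astype(np.uint8)
    n,l,st,ce=cv2.connectedComponentsWithStats(m); i=1+np.argmax(st[1:,4]); 
    hull=cv2.convexHull(np.argwhere(l==i)[:,::-1].astype(np.int32))
    e=cv2.fitEllipse(hull); print('ring',(np.array(e[0])+.5)/k-.5+[x0,y0],np.array(e[1])/k,e[2],st[i,4]/k/k)
    d=(G<105).astype(np.uint8);n,l2,st2,ce2=cv2.connectedComponentsWithStats(d)
    j=l2[int((c[1]-y0+.5)*k),int((c[0]-x0+.5)*k)]; lens=(ce2[j]+.5)/k-.5+[x0,y0]; print('lens',lens,atz(f,lens,.095),np.sqrt(st2[j,4])/k)
    M=np.zeros(G.shape,np.uint8);cv2.fillConvexPoly(M,hull,1);H.append((f,M,x0,y0,k,lens))
def cost(v,full=False):
    c=np.array([v[0],v[1],v[4] if len(v)>4 else .095]);s=sight(v[2],np.radians(v[3]) if len(v)>3 else np.pi/6);J=0
    for f,M,x0,y0,k,lens in H:
        q=np.array([proj(f,p) for p in ringpts(c,s,.03)]);q=((q-[x0,y0]+.5)*k-.5)
        P=np.zeros(M.shape,np.uint8);cv2.fillConvexPoly(P,np.round(q*16).astype(np.int32),1,shift=4)
        J+=1-(P&M).sum()/(P|M).sum()+.02*np.sum((proj(f,c)-lens)**2)
    return J
for th in ((),(30,),(30,.095)):
  best=min((minimize(cost,[.547,.167,p,*th],method='Nelder-Mead',options=dict(xatol=1e-5,fatol=1e-6,maxiter=800,initial_simplex=np.vstack([[.547,.167,p,*th]]+[np.array([.547,.167,p,*th])+d for d in np.diag([.004,.004,.3,5,.005][:3+len(th)])]))) for p in(2.6,3.1,3.6)),key=lambda r:r.fun)
  print(best.x,np.degrees(best.x[2]),best.fun)
for ph in range(140,225,10): print(ph,round(min(cost([best.x[0]+dx,best.x[1]+dy,np.radians(ph)]) for dx in(-.002,0,.002) for dy in(-.002,0,.002)),3),end='; ')
print('tri lens',tri([ray(h[0],h[5]) for h in H]))
# foot
for f,(x0,y0,x1,y1) in((f8,(325,118,412,212)),(f7,(255,105,335,188))):
    p=f['pixels'][y0:y1,x0:x1].astype(int); m=((p.mean(2)<100)&(p[...,2]-p[...,0]>3)).astype(np.uint8); m=cv2.morphologyEx(m,cv2.MORPH_OPEN,np.ones((3,3)))
    q=cv2.convexHull(np.argwhere(m)[:,::-1].astype(np.int32))[:,0]+[x0,y0]
    W=np.array([atz(f,u,.008)[:2] for u in q]); r=minimize(lambda c:np.abs(np.linalg.norm(W-c,axis=1)-.05).clip(0,.004).sum(),[.536,.172],method='Nelder-Mead'); print('foot',r.x,np.linalg.norm(W-r.x,axis=1).round(3))
E
python3 fit.py
```

```text
[ 56.6667  85.     174.3333 183.3333 186.6667] [174. 168. 183. 185. 123.  56.  59.  58. 164. 184. 183.  86.]
[ 53.6667  81.     146.8333 174.6667 178.    ] [ 58. 123. 176. 171.  56.  57.  54. 174. 174.  79.  82.]
ring [328.5539 186.4196] [55.4184 61.4872] 43.52716064453125 1871.375
lens [330.4725 184.9679] [0.5433 0.1703 0.095 ] 19.884038825148174
ring [288.5163 152.5759] [41.4832 45.1473] 164.9103546142578 1076.875
lens [289.8952 152.3188] [0.5427 0.1702 0.095 ] 15.771810295587505
[0.5433 0.1709 2.8517] 163.38935253045335 0.2259072857771225
[ 0.5433  0.1706  3.0717 39.6517] 175.99401136121008 0.15849027970843943
[ 0.5432  0.1705  3.0839 39.9824  0.0953] 176.69657628582445 0.15799418189716935
140 0.264; 150 0.234; 160 0.229; 170 0.233; 180 0.242; 190 0.252; 200 0.257; 210 0.254; 220 0.248; tri lens [0.5426 0.1701 0.0961]
foot [0.5709 0.1742] [0.051 0.05  0.048 0.032 0.03  0.048 0.05  0.05 ]
foot [0.5465 0.1699] [0.05  0.051 0.05  0.049 0.05  0.05  0.049 0.048 0.047 0.043 0.044 0.044
 0.045 0.046 0.047 0.047 0.046 0.049 0.05  0.05  0.05  0.051 0.051 0.05 ]
```

```bash
python3 -m inch '1 1 1 0 0 8 0; 1 3 2 0 0 16 0; 1 5 3 -1 0 24 0; 1 6.2 3 -3 0 30 0; 1 6.2 3 -4.2 0 30 0; 1 6.2 3 -4.2 0 30 0; 1 6.2 3 -4.2 0 30 0'
python3 - <<'E'
from h import *
import pickle
f=grab_frame('wrist');save('w9',f);pickle.dump(f,open('w9.pkl','wb'))
s=telemetry.get_state();print(s['t'],s['eef_pos'],s['q'])
o=proj(f,np.array([.543,.17,.095]));print(o,[proj(f,np.array([.543-.05*np.cos(0),.17,.095]))])
u,v=o.astype(int);i=f['pixels'][max(0,v-80):v+80,u-110:u+110,::-1]; print(u,v)
cv2.imwrite('pics/w9c.png',cv2.resize(i,None,fx=3.5,fy=3.5,interpolation=cv2.INTER_CUBIC))
E
```

```text
t: 17.98
eef_pos: [0.5298, 0.2014, 0.2011]
ee_rot: [3.14, 0.006, 2.933]
force: [0.3, 0.3, 0.8]
width: 0.0879
18.025 [0.52986188 0.20162148 0.20150761] [ 0.71135316  0.19610447 -0.27410074  0.00417468 -1.09499382 -0.92128937]
[299.26057204 168.20325243] [array([358.98772296, 155.58974728])]
299 168
```

View pics/w9c.png

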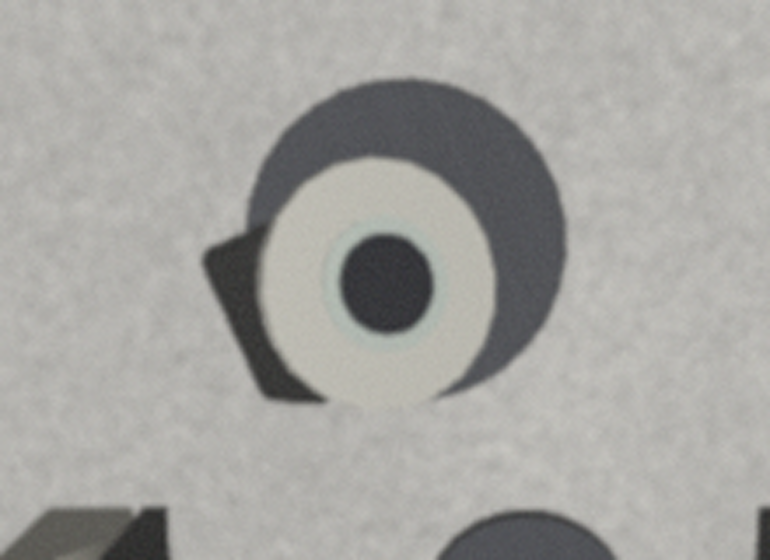

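The crop shows the ring at about (378,282), the lens at (387,284), and the head's straight back edge running from (203,255) to (268,398). That edge is horizontal in the world and perpendicular to the sight line, so it gives the azimuth.

Run:
```python
from ring import *
import pickle
f=pickle.load(open('w9.pkl','rb'));g=f['pixels'].astype(float);m=g.mean(2)
# back edge by gradient: rows between corners, dark box vs table
E=[]
for v in range(166,198):
    row=cv2.GaussianBlur(m,(0,0),.7)[v]; u0=247+(v-160.9)*.456
    us=np.arange(u0-6,u0+7,.1); val=np.interp(us,np.arange(640),row); i=np.where(val<115)[0]
    if len(i): E.append((us[i[0]],v))
E=np.array(E)
for z in(.06,.075,.09):
    W=np.array([atz(f,p,z)[:2] for p in E],np.float32);vx,vy,x,y=cv2.fitLine(W,cv2.DIST_HUBER,0,.01,.01).ravel()
    ph=np.degrees(np.arctan2(vy,vx))+90;n=np.array([np.cos(np.radians(ph)),np.sin(np.radians(ph))]);print('edge z',z,'azimuth',ph%180, 'res mm',np.std((W-[x,y])@n)*1e3,len(W),'dist to lens',(np.array([.543,.170])-[x,y])@n)
k=8;x0,y0,x1,y1=275,145,325,195
G=cv2.resize(m[y0:y1,x0:x1],None,fx=k,fy=k,interpolation=cv2.INTER_CUBIC)
d=(G<115).astype(np.uint8);n,l,st,ce=cv2.connectedComponentsWithStats(d);j=l[int((169-y0)*k),int((299.6-x0)*k)]
c=max(cv2.findContours((l==j).astype(np.uint8),0,1)[0],key=len)[:,0]; e=cv2.fitEllipse(c);print('lens ell',(np.array(e[0])+.5)/k-.5+[x0,y0],np.array(e[1])/k,e[2])
px=(c+.5)/k-.5+[x0,y0]
# fit disc: c(x,y), phi, r
rays=[ray(f,p) for p in px]
def res(v,th=np.pi/6):
    C=np.array([v[0],v[1],.095]);s=sight(v[2],th)
    return np.array([np.linalg.norm(o+t*((C-o)@s)/(t@s)-C)-v[3] for o,t in rays])
from scipy.optimize import least_squares
for th in(30,25,35):
    r=least_squares(res,[.543,.17,3.1,.012],args=(np.radians(th),),x_scale=[.01,.01,.3,.01]);print(th,r.x,np.degrees(r.x[2]),'rms mm',np.sqrt(np.mean(r.fun**2))*1e3)
# ring outer edge vs foot/box: strong contrast part
Q=[]
C=np.array([296.5,168.3]);b=cv2.GaussianBlur(m,(0,0),.7)
for a in np.arange(0,360,2):
    dd=np.array([np.cos(np.radians(a)),np.sin(np.radians(a))]);rr=np.arange(26,44,.1);val=cv2.remap(b.astype(np.float32),(C[0]+rr*dd[0]).astype(np.float32)[None],(C[1]+rr*dd[1]).astype(np.float32)[None],1)[0]
    i=np.where(val<130)[0]
    if len(i) and rr[i[0]]<40 and val[0]>150:Q.append(C+rr[i[0]]*dd)
print(len(Q));rays=[ray(f,p) for p in Q]
r=least_squares(res,[.543,.17,3.1,.03],loss='soft_l1',f_scale=.0005,x_scale=[.01,.01,.3,.01]);print(r.x,np.degrees(r.x[2]),np.sqrt(np.mean(r.fun**2))*1e3)
r=least_squares(lambda v:res([*v,.03]),[.543,.17,3.1],loss='soft_l1',f_scale=.0005,x_scale=[.01,.01,.3]);print(r.x,np.degrees(r.x[2]),np.sqrt(np.mean(r.fun**2))*1e3)
```

```text
edge z 0.06 azimuth 10.090424 res mm 0.07333794 32 dist to lens -0.048120934925866
edge z 0.075 azimuth 10.090179 res mm 0.06966395 32 dist to lens -0.044104768891372104
edge z 0.09 azimuth 10.090157 res mm 0.065976284 32 dist to lens -0.04008854073142366
lens ell [298.9938 168.6517] [26.3842 28.5684] 168.33424377441406
30 [0.5431 0.1704 3.3476 0.0118] 191.80404918599086 rms mm 0.092957716263829
25 [0.5431 0.1704 3.3404 0.0116] 191.39169529255167 rms mm 0.10803069041394939
35 [0.543  0.1704 3.371  0.012 ] 193.14656549137985 rms mm 0.2524150580866771
152
[0.544  0.1707 3.2729 0.0301] 187.5234655682618 0.15164680014823023
[0.544  0.1707 3.2921] 188.6206440016116 0.17521154913166537
```

```bash
python3 -m inch '1 -2 0 2 1.3 -7.4 0; 1 -4 -2 4 2.6 -14.8 0; 1 -6 -4 4.05 4 -22 0; 1 -7.03 -4.6 4.05 5.3 -29.5 0; 1 -7.03 -4.6 4.05 5.3 -29.5 0; 1 -7.03 -4.6 4.05 5.3 -29.5 0'
python3 - <<'E'
from h import *
from scipy.spatial.transform import Rotation as Ro
s=telemetry.get_state();R=Ro.from_euler('xyz',s['ee_rot']).as_matrix();print(s['t'],s['q'],s['eef_pos'],-R[:,2],R[:,0])
E
```

```text
t: 18.77
eef_pos: [0.4593, 0.1558, 0.2432]
ee_rot: [2.922, 0.488, 2.879]
force: [0.7, 0.2, -0.2]
width: 0.0874
18.775 [ 0.94268378 -0.29704467 -0.99577664  0.68885262 -0.58187998 -1.6794374 ] [0.45932906 0.15575834 0.24323012] [-0.49817753 -0.09145898  0.86223802] [-0.85314926  0.22921113 -0.46861349]
```

The final pose is reachable (q3 = -0.996, limit -1.02). Two or three independent fits put the azimuth at about 190°. Next: go above the finial.

```bash
python3 -m inch '1 1.5 -2 3 -1.3 7.4 0; 1 3 -7 5 -2.6 14.8 0; 1 5 -12 5 -4 22 0; 1 7 -17 5 -5.3 29.5 0; 1 9 -22 5 -5.3 29.5 0; 1 10.1 -27 3 -5.3 29.5 0; 1 10.1 -31.9 1 -5.3 29.5 0; 1 10.1 -31.9 -3 -5.3 29.5 0; 1 10.1 -31.9 -7 -5.3 29.5 0; 1 10.1 -31.9 -7 -5.3 29.5 0'
python3 - <<'E'
from h import *
np.set_printoptions(precision=4,suppress=True)
s=telemetry.get_state();print(s['t'],s['q'],s['eef_pos'],s['ee_rot'],s['force'])
f=grab_frame('wrist');save('w10',f)
for n,z in(('finial',.02),('finial_top',.135)):
    for r in pinpoint('wrist',n)[:2]: print(n,r,atz(f,r['location'],z))
# predicted vs seen: grip visible rows
for z in(.02,.06,.135): print(z,proj(f,np.array([.5605,-.163,z])))
P=f['pixels'].astype(int); m=(P[...,0]-P[...,2]>25)&(P[...,0]<150)
for v in (150,170,190,210,290): 
    u=np.where(m[v,250:400])[0]+250; print(v,(u.min(),u.max(),len(u)) if len(u) else None)
E
```

```text
t: 20.02
eef_pos: [0.5592, -0.1627, 0.1697]
ee_rot: [3.136, -0.001, 2.933]
force: [-0.0, -0.4, 1.5]
width: 0.0877
20.025 [ 0.0486  0.2519 -0.2738 -0.0064 -1.0443 -0.254 ] [ 0.5592 -0.1627  0.1697] [ 3.136  -0.0006  2.933 ] [-0.0396 -0.3627  1.5039]
finial {'location': [267.5, 320.4], 'p': 0.91} [ 0.6471 -0.0329  0.02  ]
finial {'location': [319.2, 188.5], 'p': 0.86} [ 0.5614 -0.1646  0.02  ]
finial_top {'location': [314.5, 227.9], 'p': 0.93} [ 0.5641 -0.164   0.135 ]
finial_top {'location': [538.1, 96.7], 'p': 0.89} [ 0.4229 -0.2144  0.135 ]
0.02 [320.4036 189.9059]
0.06 [320.3903 199.7256]
0.135 [320.3519 228.2734]
150 None
170 (np.int64(293), np.int64(336), 39)
190 (np.int64(285), np.int64(344), 19)
210 (np.int64(297), np.int64(338), 39)
290 None
```

```bash
python3 -m inch '1 0.25 -0.1 -4 0.3 0 0; 1 0.25 -0.1 -7 0.3 0 0; 1 0.25 -0.1 -9 0.3 0 0; 1 0.25 -0.1 -9 0.3 0 0; 0 0.25 -0.1 -9 0.3 0 0; 0 0.25 -0.1 -9 0.3 0 0; 0 0.25 -0.1 -9 0.3 0 0; 0 0.25 -0.1 -9 0.3 0 0; 0 0.25 -0.1 -9 0.3 0 0; 0 0.25 -0.1 -9 0.3 0 0; 0 0.25 -0.1 -9 0.3 0 0; 0 0.25 -0.1 -9 0.3 0 0' 30
```

```text
t: 21.68
eef_pos: [0.5645, -0.1641, 0.0847]
ee_rot: [3.131, 0.007, 2.934]
force: [0.3, -0.9, 0.5]
width: 0.0351
```

```bash
python3 -m inch '0 0 0 0 0 0 0; 0 0 0 0 0 0 0'
python3 - <<'E'
from h import *
from scipy.spatial.transform import Rotation as Ro
s=telemetry.get_state();print(s['t'],s['q'],s['eef_pos'],s['force'],s['moment'],s['width']);print(Ro.from_euler('xyz',s['ee_rot']).as_matrix())
E
```

```text
t: 21.92
eef_pos: [0.5644, -0.1641, 0.0847]
ee_rot: [3.131, 0.007, 2.934]
force: [-0.7, -0.7, 0.6]
width: 0.0351
21.925 [ 0.04378428  0.34235776 -0.36459108 -0.01104954 -0.85426399 -0.24391509] [ 0.56444038 -0.16408993  0.08474881] [-0.73591618 -0.724366    0.55884802] [-0.22867633  0.27636051  0.01095999] 0.03509465077957975
[[-0.97854686  0.20581708  0.00923933]
 [ 0.20589707  0.97853458  0.00874494]
 [-0.00724115  0.01045969 -0.99991908]]
```

Grip is at 84 mm along the finial. I'll regrasp about 6 mm lower, to gain reach margin at the final pose, then lift.

```bash
python3 -m inch '0.55 0 0 0 0 0 0; 0.55 0 0 0 0 0 0; 0.55 0 0 -0.4 0.6 0.5 0; 0.55 0 0 -0.6 0.6 0.5 0; 0.55 0 0 -0.6 0.6 0.5 0; 0 0 0 -0.6 0.6 0.5 0; 0 0 0 -0.6 0.6 0.5 0; 0 0 0 -0.6 0.6 0.5 0; 0 0 0 -0.6 0.6 0.5 0; 0 0 0 -0.6 0.6 0.5 0' 30
python3 - <<'E'
from h import *
from scipy.spatial.transform import Rotation as Ro
s=telemetry.get_state();print(s['eef_pos'],s['force'],s['width']);print(-Ro.from_euler('xyz',s['ee_rot']).as_matrix()[:,2])
E
python3 -m inch '0 0 0 0.5 0 0 0; 0 0 0 2 0 0 0; 0 0 0 5 0 0 0; 0 0 0 10 0 0 0; 0 0 0 15 0 0 0;0 0 0 18 0 0 0; 0 0 0 18 0 0 0; 0 0 0 18 0 0 0'
python3 - <<'E'
from h import *
from scipy.spatial.transform import Rotation as Ro
np.set_printoptions(precision=4,suppress=True)
f=grab_frame('scene')
s=telemetry.get_state();R=Ro.from_euler('xyz',s['ee_rot']).as_matrix();print(s['t'],s['eef_pos'],s['force'],s['width'],-R[:,2])
u=np.array(s['foc']) if 'foc' in s else None
for n,off in(('finial',-.06),('finial_top',.055)):
    for r in pinpoint('scene',n)[:4]: print(n,round(r['p'],2),r['location'],'expected',proj(f,s['eef_pos']+[0,0,off]))
E
```

```text
t: 23.18
eef_pos: [0.5644, -0.1641, 0.0788]
ee_rot: [3.123, -0.003, 2.934]
force: [-1.0, 0.3, 0.9]
width: 0.0355
[ 0.56441461 -0.16410763  0.07881502] [-0.96503101  0.34851637  0.91266665] 0.035471076114332936
[-5.14492952e-04 -1.91899569e-02  9.99815723e-01]
t: 24.18
eef_pos: [0.5639, -0.1639, 0.2588]
ee_rot: [3.122, -0.004, 2.934]
force: [0.4, 0.1, -2.5]
width: 0.0355
24.225 [ 0.5637 -0.1639  0.2581] [-0.3593  0.4228 -2.2946] 0.035151437345705965 [ 0.0009 -0.0196  0.9998]
finial 0.96 [353.1, 255.7] expected [294.6308 218.2795]
finial 0.79 [297.8, 218.9] expected [294.6308 218.2795]
finial 0.75 [249.8, 243.8] expected [294.6308 218.2795]
finial_top 0.71 [358.6, 229.4] expected [293.0119 184.7707]
finial_top 0.68 [245.9, 220.1] expected [293.0119 184.7707]
```

```bash
python3 -m inch '0 -1 3 2 0 0 0; 0 -2 7 3 0 0 0; 0 -3.5 12 3 0.9 -5 0; 0 -5 17 3 1.8 -10 0; 0 -6.5 21 3 2.7 -15 0; 0 -8 25 3 3.6 -20 0; 0 -9.5 29 2 4.5 -25 0; 0 -10.4 31.95 0 5.26 -29.54 0; 0 -10.4 31.95 -1.7 5.26 -29.54 0; 0 -10.4 31.95 -1.7 5.26 -29.54 0; 0 -10.4 31.95 -1.7 5.26 -29.54 0; 0 -10.4 31.95 -1.7 5.26 -29.54 0'
cat > chk.py <<'E'
from ring import *
from scipy.spatial.transform import Rotation as Ro
f=grab_frame('scene')
s=telemetry.get_state();R=Ro.from_euler('xyz',s['ee_rot']).as_matrix();print(s['t'],s['q'],s['eef_pos'],s['force'],s['width'])
# finial pose by grasp kinematics: Rg = tool rot at grasp
Rg=Ro.from_euler('xyz',[3.1224,-.0035,2.934]).as_matrix()
D=R@Rg.T; ax=D@[0,0,1]; U=s['eef_pos']-.0588*ax
S=np.array([-.4923,-.0877,.866]);Fo=np.array([.5432,.1704,.095])+.11*S
print('U',U,'err mm',(U-Fo)*1e3,'axis',ax,'angle deg',np.degrees(np.arccos(ax@S/np.linalg.norm(S))))
print('turn fix deg',np.degrees(np.cross(ax,S)))
F={'scene':f,'top':grab_frame('top')}
for n,P in(('finial',Fo),('finial_top',Fo+.115*S)):
    rs=[]
    for c in F:
        e=proj(F[c],P);b=[r for r in pinpoint(c,n) if np.linalg.norm(np.array(r['location'])-e)<20][:1]
        print(n,c,'expected',e,[(r['location'],round(r['p'],2)) for r in b]); rs+=[ray(F[c],r['location']) for r in b]
    if len(rs)==2: print('  tri',tri(rs),'want',P)
save('fin_%d'%(s['t']*10),f)
E
python3 chk.py
```

```text
t: 25.82
eef_pos: [0.4606, 0.1557, 0.2418]
ee_rot: [2.909, 0.477, 2.881]
force: [-0.6, 0.1, -1.1]
width: 0.0351
25.875 [ 0.9285 -0.2953 -0.9896  0.6631 -0.5639 -1.6446] [0.4605 0.1556 0.2416] [ 0.4721 -0.8332 -2.4151] 0.03538061160786107
U [0.4894 0.1607 0.1907] err mm [ 0.3197 -0.0356  0.4233] axis [-0.4911 -0.0878  0.8666] angle deg 0.07591960282477409
turn fix deg [-0.0001 -0.0755 -0.0077]
finial scene expected [357.9899 149.7976] [([361.1, 147.5], 0.86)]
finial top expected [247.1317 221.3231] []
finial_top scene expected [343.0848 115.0014] [([342.9, 117.3], 0.88)]
finial_top top expected [244.4903 237.7925] []
```

Run:
```python
from ring import *
S=np.array([-.4923,-.0877,.866]);S/=np.linalg.norm(S);L=np.array([.5432,.1704,.095]);Fo=L+.11*S
out=[]
for c,box,k in(('wrist',(200,90,440,240),3.3),('scene',(310,95,410,215),2.5*1.0)):
    f=grab_frame(c)
    for r in regions_of(c,'finial')[:4]:
        print(c,round(r['p'],2),np.array(r['bbox']).round(1))
    pts=np.vstack([[proj(f,p) for p in ringpts(Fo+h*S,S,rr)] for h,rr in((0,.03),(.016,.03),(.052,.018),(.098,.018))])
    print('pred bbox',pts.min(0),pts.max(0)); co=np.array([proj(f,p) for p in np.vstack([ringpts(Fo,S,.03),ringpts(Fo+.016*S,S,.03)])]); print('collar',co.min(0),co.max(0))
    x0,y0,x1,y1=box;i=cv2.resize(f['pixels'][y0:y1,x0:x1,::-1],None,fx=k,fy=k,interpolation=cv2.INTER_CUBIC)
    for h,rr,col in((0,.03,(0,255,0)),(.016,.03,(255,255,0))):
        q=np.array([proj(f,p) for p in ringpts(Fo+h*S,S,rr)]);cv2.polylines(i,[np.round((q-[x0,y0]+.5)*k).astype(np.int32)],True,col,1)
    for p in(Fo+.115*S,L): cv2.circle(i,tuple(np.round((proj(f,p)-[x0,y0]+.5)*k).astype(int)),3,(0,0,255),1)
    out.append(i)
h=max(i.shape[0] for i in out);out=[cv2.copyMakeBorder(i,0,h-i.shape[0],0,0,0) for i in out];j=np.hstack(out);print(j.shape)
cv2.imwrite('pics/final.png',cv2.resize(j,None,fx=min(1,800/j.shape[1]),fy=min(1,800/j.shape[1]),interpolation=cv2.INTER_AREA))
```

```text
wrist 0.87 [275.5 175.2 364.4 309.4]
wrist 0.86 [161.    0.5 264.5  47. ]
pred bbox [275.2449 174.7315] [367.2602 328.6242]
collar [275.2449 174.7315] [367.2602 266.4704]
scene 0.97 [341.1 228.9 363.  263.7]
scene 0.73 [343.1 122.1 367.9 155.3]
pred bbox [339.5496 117.2186] [367.5335 155.1506]
collar [346.5142 139.8864] [367.5335 155.1506]
(495, 1042, 3)
```

View pics/final.png

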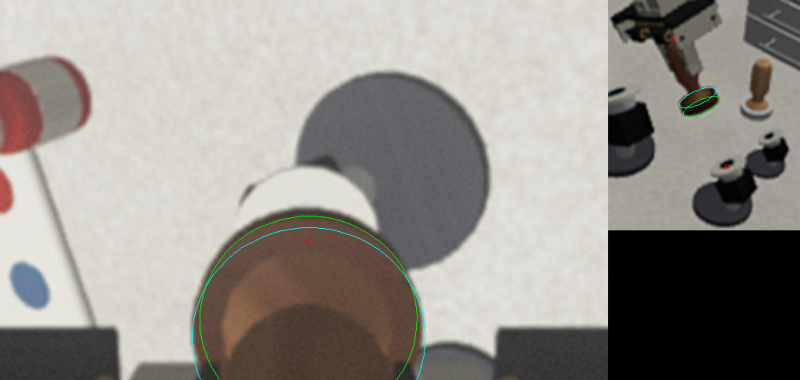

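The picture (12th and last) shows the finial held over the ring light with its underside towards the lens. The collar outline matches the prediction sideways (193/424), but its upper edge looks about 3 px higher. I'll measure that numerically.

Run:
```python
from ring import *
from scipy.optimize import least_squares
from scipy.spatial.transform import Rotation as Ro
S=np.array([-.4923,-.0877,.866]);S/=np.linalg.norm(S);L=np.array([.5432,.1704,.095]);Fo=L+.11*S
f=grab_frame('wrist');m=cv2.GaussianBlur(f['pixels'].astype(np.float32).mean(2),(0,0),.6)
print('col 320',m[164:182,320].round(),'col 300',m[164:190,300].round(), f['pixels'][170:178,320].tolist())
R=Ro.from_euler('xyz',telemetry.get_state()['ee_rot']).as_matrix()
# edge search along rays from the predicted collar centre: last dark before bright, upper half
c=proj(f,Fo+.008*S);Q=[]
for a in np.radians(np.arange(185,356,3)):
    d=np.array([np.cos(a),np.sin(a)]);rr=np.arange(36,58,.1).astype(np.float32)
    v=cv2.remap(m,(c[0]+rr*d[0])[None].astype(np.float32),(c[1]+rr*d[1])[None].astype(np.float32),1)[0]
    i=np.argmax(np.diff(cv2.GaussianBlur(v[None],(1,1),0)[0])); j=np.where((v[:-1]<135)&(v[1:]>=135))[0]
    if len(j): Q.append((a,rr[j[0]]))
Q=np.array(Q)
def sil(dy,tx,dx=0,dz=0):  # shift along tool y,x ; tilt about tool x through the grasp point
    Rt=Ro.from_rotvec(R[:,0]*tx).as_matrix();g=Fo+.078*S;s=Rt@S;F=g+Rt@(Fo-g)+R[:,1]*dy+R[:,0]*dx
    p=np.array([proj(f,q) for h in(0,.016) for q in ringpts(F+h*s,s,.03,180)])-c
    out=[]
    for a,_ in Q: d=np.array([np.cos(a),np.sin(a)]);out.append((p@d)) 
    h=cv2.convexHull(p.astype(np.float32))[:,0]
    ang=np.arctan2(h[:,1],h[:,0])%(2*np.pi);o=np.argsort(ang);return np.interp(Q[:,0],ang[o],np.linalg.norm(h[o],axis=1),period=2*np.pi)
print(len(Q),'resid now px',np.round((Q[:,1]-sil(0,0))[::3],1))
for nm,fn,x in(('shift',lambda v:sil(v[0],0,v[1])-Q[:,1],[0,0]),('tilt',lambda v:sil(0,v[0],v[1])-Q[:,1],[0,0])):
    r=least_squares(fn,x,loss='soft_l1',f_scale=.7,diff_step=1e-3,x_scale=[.002,.002]);print(nm,r.x,r.cost)
```

```text
col 320 [221. 220. 219. 220. 219. 214. 202. 166. 110.  71.  64.  67.  75.  80.
  79.  80.  80.  78.] col 300 [181. 204. 216. 221. 221. 220. 220. 220. 220. 220. 218. 208. 172. 120.
  82.  70.  73.  79.  82.  82.  83.  83.  83.  81.  80.  82.] [[204, 210, 202], [168, 174, 165], [109, 107, 100], [72, 62, 58], [70, 62, 58], [78, 62, 54], [92, 75, 64], [102, 78, 69]]
49 resid now px [-0.1  0.5  0.8  1.3  1.6  2.1  2.3  2.6  2.9  3.3  3.3  2.9  2.7  2.4
  0.7  0.4 -0.3]
shift [-0.002 -0.   ] 2.93763234984784
tilt [ 0.0271 -0.    ] 2.4939323884142315
```

The finial's lower end is about 2 mm off along tool −y, seen by the same camera that located the lens. I'll nudge it back and let it settle.

```bash
python3 -m inch '0 0.03 0.15 0 0 -0.1 0; 0 0.03 0.15 0 0 -0.1 0; 0 0.03 0.15 0 0 -0.1 0; 0 0.03 0.15 0 0 -0.1 0; 0 0.03 0.15 0 0 -0.1 0; 0 0.03 0.15 0 0 -0.1 0'; python3 chk.py
python3 - <<'E'
from h import *
f=grab_frame('scene')
for n,z in(('jaw_tab',.063),('spare',0),('finial',0),('spool',0),('tape',0),('brushes',0)):
    for r in pinpoint('scene',n)[:4]: print(n,round(r['p'],2),np.array(r['location']),atz(f,r['location'],z).round(3))
s=telemetry.get_state();print(s['t'],s['qd'].round(3),s['force'])
E
```

```text
t: 27.12
eef_pos: [0.4601, 0.1569, 0.2407]
ee_rot: [2.91, 0.479, 2.883]
force: [-0.4, -0.0, -1.9]
width: 0.0351
27.175 [ 0.9307 -0.294  -0.9933  0.6707 -0.561  -1.653 ] [0.4601 0.157  0.2407] [ 0.089   0.317  -1.8272] 0.03520049818506045
U [0.489  0.1621 0.1898] err mm [-0.0041  1.375  -0.4474] axis [-0.4921 -0.0876  0.8661] angle deg 0.017328673007674177
turn fix deg [ 0.0051 -0.0165  0.0012]
finial scene expected [357.9899 149.7976] [([360.1, 148.7], 0.75)]
finial top expected [247.1317 221.3231] []
finial_top scene expected [343.0848 115.0014] [([343.2, 118.5], 0.64)]
finial_top top expected [244.4903 237.7925] []
jaw_tab 0.83 [254.2 273.1] [ 0.538 -0.29   0.063]
jaw_tab 0.32 [361.1 149.1] [0.395 0.296 0.063]
spare 0.63 [392.6 152.6] [0.439 0.424 0.   ]
spare 0.42 [293.7 266. ] [ 0.558 -0.171  0.   ]
finial 0.92 [249.7 244.8] [ 0.411 -0.21   0.   ]
finial 0.78 [360.3 148.6] [0.342 0.359 0.   ]
finial 0.63 [352.1 254.4] [ 0.646 -0.023  0.   ]
spool 0.8 [165.9 293.9] [ 0.385 -0.476  0.   ]
tape 0.59 [199.2 336.9] [ 0.552 -0.485  0.   ]
brushes 0.56 [432.4 195.3] [0.668 0.343 0.   ]
27.775 [-0.001  0.001  0.001  0.001 -0.001 -0.002] [-0.97772     0.68924087 -1.10497899]
```

```bash
python3 -c "
from station import arm;print(arm.job_done())"
```

```text
the job is handed in; nothing more can be done
None
```

I handed the job in at about 28 s, still holding the finial over the middle camera's focus point. No verdict was reported.

**Caliper check:** I slid the jaw shut by its tab until the anvil gave about 4.4 mm. That comes from the finial's spring-back in the scene images, and the force rose roughly 1 N per mm to about 6 N. After more than a second's rest I slid the jaw back to about 0.012 m. I gripped the finial twice in the caliper, opening briefly to regrip 6 mm lower for reach, before lifting it out.

**Last checks at the focus point:**
- **Position:** By the arm's own figures, the middle of the underside is within 1.5 mm of the measured focus point. That 1.4 mm is deliberate, because the wrist camera showed the collar about 2 mm off that estimate. I nudged it 1.5 mm to suit and did not re-measure afterwards.
- **Alignment:** The axis is within about 0.1° of the measured sight line by the arm's figures. The 2 mm could instead be a 1.5° tilt in the grip, which the nudge would not correct. The sight line's direction came from three fits within about 3° of each other, at about 190°.
- **Stillness:** The joints were still, the grip opening steady at 35 mm, and the force close to the finial's own weight.
- **Disagreements:** The network saw the finial 2–4 px off the expected pixels in the scene view and missed it in the top view. Joint 3 ended close to its limit (-0.993, limit -1.02).

The scene view showed the tab where I left it. The spare, the yellow and purple finials and the brushes were near where they started, as far as the network's 1–2 cm scatter can tell. I did not re-measure the paint jars, and the spool and tape have no earlier measurement to compare.

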